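Slide a mould insert up the ramp into its inspection nest

ROBOT

A 6-joint arm with a two-finger parallel gripper is mounted at the origin on the work surface. World frame = base frame: x ahead of the robot, y to its left, z up, the work surface at z = 0. Lengths are in m, angles in degrees, forces in N, time in s.
With the tool pointing down it reaches from about 0.35 to 0.85 m from the base axis. Payload 8.1 kg.
Tool frame: the origin (TCP) lies midway between the tips of the shut fingers; the grasp point (between the pads) lies 19 mm behind it; z points along the fingers, y is the direction in which the jaws open and shut (so a half turn about z gives the same grasp; the last joint's range is limited). The gripper opens to 85 mm and grips with 20 to 120 N. Pads are 22 mm wide; open, the fingers measure 114 mm over their backs; the gripper's body (76 mm by 85 mm) begins 54 mm behind the grasp point. The pads swing forward as they close: fully open they stand 13 mm farther back than shut.
Start: joints at [-69.924, 7.471, 85.268, -0, 87.261, -4.893], TCP at [0.253, -0.544, 0.231] pointing down, gripper open.
Joint ranges: [-169.43, 169.43], [-51.17, 129.36], [1.28, 143.12], [-76.62, 256.62], [0, 156.53], [-152.29, 152.29]. Speed limits (degrees/s): [136.94, 136.94, 159.86, 180, 180, 180].

INTERFACE

Orientations are given as [roll, pitch, yaw] about the fixed x, y, z axes, in that order (R = Rz(yaw) Ry(pitch) Rx(roll)).
In Python, from cell import arm, jaws, status, viewer, job_done gives the robot as it stands. Calls block until the motion is done:
- arm.move_pose(position, orientation): joint-space move of the TCP to a pose.
- arm.movel(position, attitude=None, rate=0.15): straight line of the TCP; attitude=None keeps the orientation; rate is the mean speed in m/s.
- arm.goto_joints(angles): joint-space move.
- jaws.ungrasp() and jaws.grasp(effort=None): open the fingers fully, or close them until they stop; effort is the grip in N (None keeps the last).
- arm.pause(seconds).
- arm.solve_ik(position, orientation): joint angles nearest the present ones, or None.
- status.sense(): the state.
- viewer.camera(name): name is "side" or "top" or "wrist"; returns a dict with "image" (400x640x3 uint8, red, green, blue), "depth" (400x640 float32, m along the optical axis (not along the pixel's ray), 0 where there is no reading), "intrinsics" (3x3 intrinsics, pixels), "camera_from_world" (4x4, takes a point from world to camera coordinates). Camera axes: x right, y down, z forward; pixel columns grow to the right and rows downward; lengths in m; the calibration is good to about 2 mm. A picture is of the moment at which its call begins.
A pose or a line that the arm cannot do raises arm.MotionError and nothing moves.
- job_done(): hands the job in, once; it reports no verdict.
The state is a dict: "time": time; "joint_positions": joint angles; "joint_velocities": joint speeds; "effort": joint torques, N m; "position": TCP position; "tool_rot": TCP orientation; "ft_force": force on the tool from outside, world axes, zero at the start; "ft_torque": the same for the moment, N m; "gripper_width": finger opening in m.
Only numpy, scipy, OpenCV 4.12 (cv2) and the standard library are available. Lean on these libraries where they do the work, as an engineer would, in place of code of your own. Each camera call takes 0.05 s, during which the arm holds its last target. There are 200 camera calls.

TASK

Push the aluminium mould insert along the bench, up the ramp and over the yellow lip so that it lies flat in the nest, sliding it all the way without lifting it. Then press it on against the red-nosed sprung stop with about 8 newtons on the stop, never more than 15, hold that for about half a second, and back away gently so that it stays resting against the nose. Leave everything else on the bench alone.

Things in the scene. Friction and masses are not known exactly. Their poses are not given: they have to be found in the camera images.
- insert_center (a point): Centre (half-way up) of the mould insert, a loose aluminium plate 90 x 90 mm, 28 mm tall, 0.45 to 0.75 kg, a dark 58 mm square pocket and four brass dots on top. Side faces at +-45 mm along its x and y; z up. Starts flat on the bench before the ramp, off to one side, x within 0.35 rad of the nest's x. Push on its side faces: its drag (bench 2 to 6 N, deck 1 to 4 N) adds to the push felt.
- insert: The same mould insert; origin at the middle of its underside, axes as above.
- nest: The fixed nest. Origin on the bench under its middle; x points the way in (up the ramp), y across. Deck 13 mm above the bench, from x = -18 to 180 mm. Green side rails 26 mm tall, inner faces at y = +-47 mm, x = -130 to 165 mm (2 mm spare on each side of the insert). Ahead of the ramp two green wings, 22 mm tall, flare to y = +-67 mm at x = -174 mm.
- ramp_foot (a point): Middle of the ramp's foot, on the bench, 130 mm before the nest's origin (its x = -130 mm); axes as the nest's. The steel ramp, 120 mm wide, rises evenly from here to 16 mm height at the lip, 106 mm further on.
- lip (a point): Middle of the top of the yellow lip: 16 mm above the bench, at the nest's x = -21 mm, 6 mm thick along x; axes as the nest's. Behind it the deck is 3 mm lower: the insert's rear drops off it when the insert's centre passes nest x = 27 mm. As the insert tips over the lip its rear face spans about 19 to 37 mm above the bench: push there at about 28 mm height, between the rails.
- stop: Blue stop mount, 30 x 70 x 45 mm, on the deck; origin under its middle, at nest x = 160 mm, axes as the nest's. From it a sprung brass pin with a red nose, 20 mm across, points to -x, axis 28 mm above the bench. The nose's free face stands 45 to 70 mm before the origin: set anew each time, not reported, to be felt for. Spring 3 N/mm, no preload, 14 mm travel; let go, it moves the insert back a few mm.
- core: Bystander: a dark steel mould core, stepped block 70 x 50 x 34 mm. Origin at its underside's middle or in its handle. Leave it alone.
- wrench: Bystander: a steel wrench lying flat. Origin at its underside's middle or in its handle. Leave it alone.
- wash_bottle: Bystander: a white bottle with red cap, 56 mm across, 130 mm tall. Origin at its underside's middle or in its handle. Leave it alone.
- paste_jar: Bystander: a small jar with yellow cap, 60 mm across, 60 mm tall. Origin at its underside's middle or in its handle. Leave it alone.
- mallet: Bystander: a hammer lying flat. Origin at its underside's middle or in its handle. Leave it alone.
- spray: Bystander: a green can, 54 mm across, 150 mm tall. Origin at its underside's middle or in its handle. Leave it alone.
- bushing: Bystander: a brass cylinder 32 mm across, 40 mm tall. Origin at its underside's middle or in its handle. Leave it alone.
There are look-alikes about, which are no part of the job. Several things look just like the insert: the one meant starts farthest to the robot's left.

How it is judged:
By the outcome, as a careful person would: the job done as asked, in the order asked, and still so for the second after the job is handed in, with the robot touching nothing.
It also fails if it takes over 72 s, if anything falls off the work surface, if the arm or the gripper's body presses on something with over 40 N, if the wrist force passes 120 N, or if a joint passes its speed limit or range.

## Working session

There is one attempt and no reset: what is moved stays moved. The work goes in short steps, each a Python script; the robot and the scene stay as the last script left them, time stands still between calls to the robot, and variables do not carry over. Pictures are saved under pics/ and viewed, about 8 in all and at most 12, crops included, and the job is handed in when it is done.

```bash
ls; mkdir -p pics; python3 - <<'E'
from cell import arm, jaws, status, viewer
import cv2,numpy as np,pickle
d={n:viewer.camera(n) for n in("top","side")}
pickle.dump(d,open('v0.pkl','wb'))
for n in d: cv2.imwrite(f'pics/{n}0.png',d[n]["image"][:,:,::-1]); print(n,d[n]["intrinsics"].round(1).tolist(),d[n]["camera_from_world"].round(3).tolist())
print(status.sense())
E
```

```text
pics
top [[396.7, 0.0, 313.3], [0.0, 396.7, 196.1], [0.0, 0.0, 1.0]] [[0.011, -1.0, 0.027, -0.004], [-0.995, -0.014, -0.099, 0.596], [0.099, -0.026, -0.995, 1.115], [0.0, 0.0, 0.0, 1.0]]
side [[390.9, 0.0, 319.0], [0.0, 390.9, 197.1], [0.0, 0.0, 1.0]] [[0.894, -0.447, -0.018, -0.525], [-0.338, -0.65, -0.681, 0.259], [0.293, 0.615, -0.732, 0.88], [0.0, 0.0, 0.0, 1.0]]
{'time': 0.1, 'joint_positions': array([-6.99256364e+01,  7.50969182e+00,  8.53234840e+01,  4.85989524e-05,
        8.72597215e+01, -4.89442004e+00]), 'joint_velocities': array([ 0.00816245, -0.00589111, -0.1982882 ,  0.0122464 , -0.05508774,
       -0.02296916]), 'effort': array([ 1.35448598e-03, -5.70949709e+01, -5.01943982e+01, -1.48963718e-04,
        8.16249725e-03, -6.96340453e-05]), 'position': array([ 0.2531158 , -0.54346366,  0.23035641]), 'tool_rot': array([-1.79907446e+02, -7.97435085e-03,  2.49687748e+01]), 'ft_force': array([0.2904788 , 0.8054101 , 0.26250778]), 'ft_torque': array([-0.02548644,  0.02122658, -0.00983016]), 'gripper_width': 0.08550078678616578}
```

View pics/top0.png

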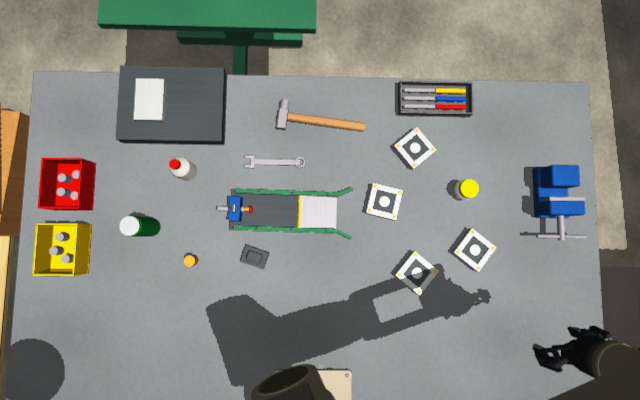

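View pics/side0.png

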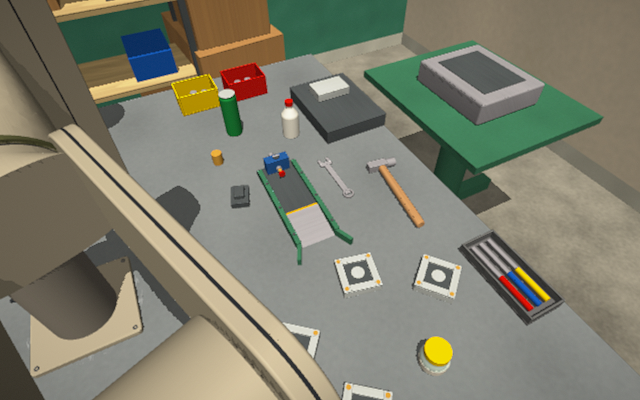

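The picture holds four insert look-alikes, in the top view at about (384,201), (415,147), (417,271) and (475,249). The robot's left (+y) is image left, so the one meant is (384,201), just before the ramp. The nest runs toward image left: lip at about (299,212), blue stop at (235,208). I'll measure these now.

```bash
cat > h.py <<'E'
import cv2,numpy as np
def ray(c,uv,z):
    """pixels -> world points on the plane at height z"""
    uv=np.atleast_2d(np.asarray(uv,float)); T=c["camera_from_world"]; R,t=T[:3,:3],T[:3,3]
    d=np.c_[uv,np.ones(len(uv))]@np.linalg.inv(c["intrinsics"]).T@R; o=-R.T@t
    return o+d*((z-o[2])/d[:,2])[:,None]
def hsv(c): return cv2.cvtColor(c["image"],cv2.COLOR_RGB2HSV)
def blobs(m,amin):
    cs,_=cv2.findContours(m.astype(np.uint8),cv2.RETR_EXTERNAL,cv2.CHAIN_APPROX_NONE)
    return [k for k in cs if cv2.contourArea(k)>=amin]
def rect(p):
    """min-area rectangle of world xy points: centre(mm), size(mm), angle (deg, -45..45)"""
    (c,s,a)=cv2.minAreaRect((np.asarray(p)[:,:2]*1000).astype(np.float32)); return np.array(c),np.array(s),(a+45)%90-45
def plates(c,z=0.028):
    H=hsv(c); m=(H[...,1]<50)&(H[...,2]>190); out=[]
    for k in blobs(cv2.morphologyEx(m.astype(np.uint8),cv2.MORPH_CLOSE,np.ones((3,3))),150):
        r=rect(ray(c,k[:,0],z)); out.append((k[:,0].mean(0).round(),)+r)
    return out
E
python3 - <<'E'
import pickle
from h import *
d=pickle.load(open('v0.pkl','rb'))
c=d['top'];H=hsv(c)
np.set_printoptions(precision=1,suppress=True)
for p in plates(c): print('plate',p)
ye=(abs(H[...,0].astype(int)-23)<8)&(H[...,1]>130)&(H[...,2]>120)
for k in blobs(ye,8): print('yel',k[:,0].mean(0),rect(ray(c,k[:,0],.016)))
bl=(abs(H[...,0].astype(int)-110)<12)&(H[...,1]>130)
for k in blobs(bl,60): print('blue',k[:,0].mean(0),rect(ray(c,k[:,0],.058)))
gr=(abs(H[...,0].astype(int)-72)<18)&(H[...,1]>80)
for k in blobs(gr,60):
    print('green',k[:,0].mean(0)); 
    if 180<k[:,0,1].mean()<245:
        w=ray(c,k[:,0],.026)*1000; print('  y range',w[:,1].min(),w[:,1].max())
        # straight part only
        w=w[w[:,1]>w[:,1].min()+70]; print('  ',rect(w/1000))
s=np.hstack([cv2.resize(c["image"][180:245,210:430],None,fx=3.6,fy=3.6,interpolation=cv2.INTER_CUBIC)])
cv2.imwrite('pics/crop1.png',s[:,:,::-1])
E
```

```text
plate (array([413., 265.]), array([ 387. , -287.8]), array([70.3, 90.6]), -39.344459533691406)
plate (array([475., 250.]), array([ 447.9, -464.8]), array([90. , 90.4]), -37.97663116455078)
plate (array([129., 226.]), array([505. , 525.9]), array([54.2, 53.1]), 3.115727663040161)
plate (array([318., 212.]), array([550.7, -11.4]), array([103.4,  90.3]), -0.998199462890625)
plate (array([384., 201.]), array([ 584.5, -202.8]), array([89.3, 90.8]), -13.302391052246094)
plate (array([181., 168.]), array([672.6, 383.8]), array([40.8, 53.1]), -29.757038116455078)
plate (array([270., 161.]), array([695.3, 123.2]), array([ 32.3, 159.6]), 0.9667726159095764)
plate (array([415., 147.]), array([ 744.7, -294.7]), array([90.3, 89.7]), 39.756065368652344)
plate (array([148.,  99.]), array([875. , 488.7]), array([122.1,  81.2]), 0.019911078736186028)
yel [189.1 260.1] (array([408. , 355.3]), array([31.1, 28.3]), 2.3347158432006836)
yel [ 61.4 249.2] (array([437.1, 714.2]), array([146.8, 155.3]), 0.19571097195148468)
yel [246. 209.] (array([556.9, 197.7]), array([ 5.8, 11.6]), 0.7577723860740662)
yel 
[... 629 characters left out ...]
]), array([85.2, 13.2]), -1.5724105834960938)
green [338.5 232.6]
  y range -106.14330852762654 -36.9582379895635
   (array([0., 0.]), array([0., 0.]), 0.0)
green [290.8 229. ]
  y range -31.278985823706744 163.61809542447187
   (array([501.2, 102.1]), array([123.5,  13.2]), -1.6031951904296875)
green [244.4 227.5]
  y range 169.02481992841115 231.92059298612935
   (array([0., 0.]), array([0., 0.]), 0.0)
green [144.9 226.5]
  y range 440.69269227947336 515.4936990486501
   (array([505.2, 512.8]), array([ 2.8, 53.9]), -2.7828369140625)
green [292.9 191.9]
  y range -108.79151951484798 229.32472279771557
   (array([607. ,  96.5]), array([265.6,  13.1]), -1.3232345581054688)
green [212.5  23.3]
```

View pics/crop1.png

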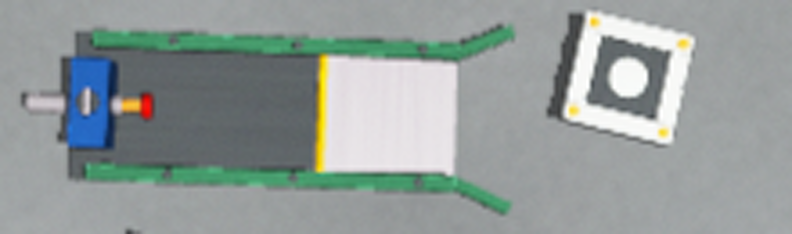

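The crop shows the nest, with its lip at about crop x = 320 and red nose at about (148,105), and the chosen plate at (628,78). It has a pocket and four brass dots, measures 89 x 91 mm, and is clear of the wings. Next I push it sideways onto the nest's centreline. The flat finger should also square it up.

```bash
cat >> h.py <<'E'
from scipy.spatial.transform import Rotation
TH=np.deg2rad(88.8); NX=np.array([np.cos(TH),np.sin(TH),0]); NY=np.array([-NX[1],NX[0],0]); N0=np.array([.5537,.065,0])
def W(x,y,z): return N0+(x*NX+y*NY)/1000+[0,0,z/1000]          # nest mm -> world m
def NE(p): d=np.asarray(p)-N0; return np.array([d@NX,d@NY,d[2]])*1000
def att(tilt=0):                                                  # tool x = nest x, tip leading by tilt
    z=np.sin(np.deg2rad(tilt))*NX-np.cos(np.deg2rad(tilt))*np.array([0,0,1]); y=-NY
    return Rotation.from_matrix(np.c_[np.cross(y,z),y,z]).as_euler('xyz',degrees=True)
def insert_now(c,z=.028):
    out=[]
    for p in plates(c,z):
        n=NE([p[1][0]/1e3,p[1][1]/1e3,0])
        if -330<n[0]<150 and abs(n[1])<70 : out.append((n[:2].round(1),p[2].round(1),round(p[3]-(np.rad2deg(TH)-90),1)))
    return out
E
python3 - <<'E'
from cell import arm,jaws,status,viewer
import pickle
from h import *
np.set_printoptions(precision=1,suppress=True)
d=pickle.load(open('v0.pkl','rb')); r=insert_now(d['top']); print(r)
ix,iy=r[[abs(q[1]-90).max()<4 for q in r].index(True)][0]
jaws.grasp(20)
ys=iy-45-14.5-25
arm.move_pose(W(ix+5,ys,110),att()); arm.movel(W(ix+5,ys,12),rate=.12)
f0=status.sense()["ft_force"]
arm.movel(W(ix+5,-62,12),rate=.05)
s=status.sense();print(NE(s["position"]),s["ft_force"]-f0,s["time"])
arm.movel(W(ix+5,-75,12),rate=.1)
arm.movel(W(ix+5,-75,110),rate=.2)
arm.move_pose(W(ix-130,-20,150),att())
c=viewer.camera("top");pickle.dump(c,open('v1.pkl','wb'));print(insert_now(c),status.sense()["time"])
cv2.imwrite('pics/t1.png',cv2.resize(c["image"][150:300,210:500],None,fx=2.7,fy=2.7)[:,:,::-1])
E
```

```text
[(array([-76.4,   1.4]), array([103.4,  90.3]), np.float64(0.2)), (array([-267.1,  -36.4]), array([89.3, 90.8]), np.float64(-12.1))]
[-262.1  -61.9   11.9] [ 0.3 -1.  -0.8] 5.15
[(array([-284.5,   16.4]), array([61.4, 59.5]), np.float64(-3.5)), (array([-62.6,   1.4]), array([75.3, 90.8]), np.float64(-0.2))] 6.775
```

View pics/t1.png

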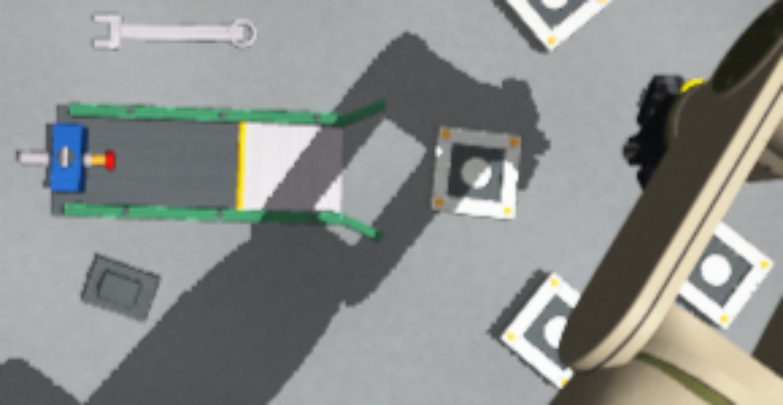

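The insert now sits centred before the ramp, at crop (477,172), about 4–5° from square. Next I push it from behind up to the wings with the tool tilted tip first, and re-measure by depth because shadows break the colour mask.

```bash
cat >> h.py <<'E'
def insert_depth(c,lo=.019,hi=.036,z=.028,box=(-360,-130)):
    """insert top from the depth picture, by height"""
    v,u=np.mgrid[:400,:640]; D=c["depth"]; K=c["intrinsics"]; T=c["camera_from_world"]
    p=np.stack([(u-K[0,2])/K[0,0]*D,(v-K[1,2])/K[1,1]*D,D],-1)
    w=(p-T[:3,3])@T[:3,:3]; n=(w-N0)@np.c_[NX,NY,[0,0,1]]*1000
    m=(D>0)&(w[...,2]>lo)&(w[...,2]<hi)&(n[...,0]>box[0])&(n[...,0]<box[1])&(abs(n[...,1])<75)
    out=[]
    for k in blobs(m,300):
        ce,s,a=rect(ray(c,k[:,0],z)); out.append((NE([*ce/1e3,0])[:2].round(1),s.round(1),round(a-(np.rad2deg(TH)-90),1)))
    return out
E
python3 - <<'E'
from cell import arm,jaws,status,viewer
import pickle
from h import *
np.set_printoptions(precision=1,suppress=True)
c=pickle.load(open('v1.pkl','rb')); print(insert_depth(c))
T=att(10)
arm.move_pose(W(-360,0,60),T); arm.movel(W(-360,0,12),rate=.1)
f0=status.sense()["ft_force"]
for x in(-335,-320,-305,-290,-275):
    arm.movel(W(x,0,12),rate=.05); s=status.sense(); print(x,NE(s["position"]),(s["ft_force"]-f0)@NX,(s["ft_force"]-f0)@NY)
arm.movel(W(-300,0,12),rate=.1);arm.movel(W(-340,0,70),rate=.2)
c=viewer.camera("top");pickle.dump(c,open('v2.pkl','wb'));print(insert_depth(c),status.sense()["time"])
cv2.imwrite('pics/t2.png',cv2.resize(c["image"][150:300,210:500],None,fx=2.7,fy=2.7)[:,:,::-1])
E
```

```text
[(array([-272.2,    0.6]), array([90.8, 89.9]), np.float64(-4.7))]
-335 [-334.9   -0.1   12.2] -1.4482914154359294 1.0075383781563336
-320 [-319.5    0.1   12. ] -0.7852843346261715 0.8975737214252643
-305 [-304.4    0.1   12. ] -0.5075716191990439 0.9565751000878664
-290 [-289.4    0.    12. ] -0.46412526915766816 -0.7141378244144687
-275 [-274.4    0.1   12. ] -1.257556982910849 -0.03806983811505699
[(array([-218.7,    3.5]), array([90.5, 89.9]), np.float64(-1.0))] 11.2833
```

View pics/t2.png

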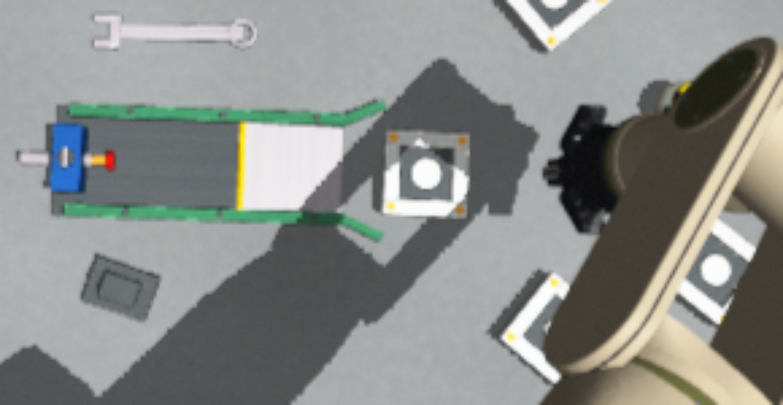

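The depth measurement gives centre (-218.7, 3.5) mm, 1° off square, and a 10.7 mm finger-to-face offset. In the picture it sits at crop (425,175), between the wing mouths. Now I push up the ramp and over the lip in short checked steps, stopping short of the nose.

```bash
python3 - <<'E'
from cell import arm,jaws,status,viewer
import pickle
from h import *
np.set_printoptions(precision=1,suppress=True)
c=pickle.load(open('v0.pkl','rb'))['top'];H=hsv(c)
red=((H[...,0]<6)|(H[...,0]>174))&(H[...,1]>150);red[:,:240]=0;red[:,262:]=0
for k in blobs(red[:]*(np.arange(400)[:,None]>190)*(np.arange(400)[:,None]<230),3):
    n=np.array([NE(q) for q in ray(c,k[:,0],.036)]);print('nose x,y range',n.min(0),n.max(0))
T=att(10)
arm.movel(W(-295,2,12),T,rate=.15)
f0=status.sense()["ft_force"]
for x in [-270,-250,-235,-220,-205,-190,-175,-160,-141,-126,-111,-96,-81,-68,-56,-44,-36,-30,-25,-20]:
    z=np.interp(x,[-141,-81],[12,28]); arm.movel(W(x,2 if x<-180 else 0,z),T,rate=.05)
    s=status.sense(); f=s["ft_force"]-f0; n=NE(s["position"]); print(x,n,'fwd %.1f lat %.1f up %.1f'%(-f@NX,-f@NY,f[2]))
    if np.linalg.norm(f)>30: print('ABORT');break
c=viewer.camera("top");pickle.dump(c,open('v3.pkl','wb'));print(s["time"],insert_depth(c,.034,.048,.041,(-60,150)))
cv2.imwrite('pics/t3.png',cv2.resize(c["image"][170:260,210:400],None,fx=4,fy=4)[:,:,::-1])
E
```

```text
nose x,y range [115.3  -8.2  36. ] [121.7   9.   36. ]
-270 [-269.7    2.    12.1] fwd 1.4 lat 0.7 up -1.1
-250 [-249.4    2.1   11.9] fwd 0.2 lat -0.2 up 0.1
-235 [-234.4    2.1   12. ] fwd 1.5 lat -0.4 up -0.5
-220 [-219.4    2.1   12. ] fwd -0.1 lat 0.3 up -0.7
-205 [-204.4    2.1   11.9] fwd 0.5 lat 0.1 up -1.1
-190 [-189.4    2.1   12. ] fwd 0.1 lat 0.4 up -1.5
-175 [-174.4    0.1   12. ] fwd 0.6 lat 0.4 up -0.5
-160 [-159.4    0.1   12. ] fwd 0.6 lat -0.1 up -0.6
-141 [-140.5    0.1   12. ] fwd 1.1 lat 0.7 up -1.2
-126 [-125.5   -0.1   16.2] fwd -0.2 lat 0.2 up -1.0
-111 [-110.5   -0.1   20.2] fwd 0.5 lat -0.6 up -1.3
-96 [-95.5  -0.1  24.2] fwd -0.6 lat -0.4 up -1.5
-81 [-80.5  -0.   28.1] fwd 0.1 lat 0.9 up -0.9
-68 [-67.4   0.2  27.8] fwd -0.3 lat -0.3 up -1.5
-56 [-55.5   0.1  28. ] fwd 0.1 lat -0.4 up -0.0
-44 [-43.5   0.1  28. ] fwd 0.7 lat 1.0 up -0.8
-36 [-35.6   0.1  28. ] fwd 0.9 lat -0.4 up 0.0
-30 [-29.6   0.1  28. ] fwd 0.1 lat -0.6 up 0.2
-25 [-24.7   0.   28. ] fwd 0.8 lat 0.0 up -0.8
-20 [-19.6   0.   28. ] fwd 1.0 lat -0.5 up -0.5
20.4583 [(array([38.4,  2.2]), array([82.3, 89.9]), np.float64(0.1))]
```

View pics/t3.png

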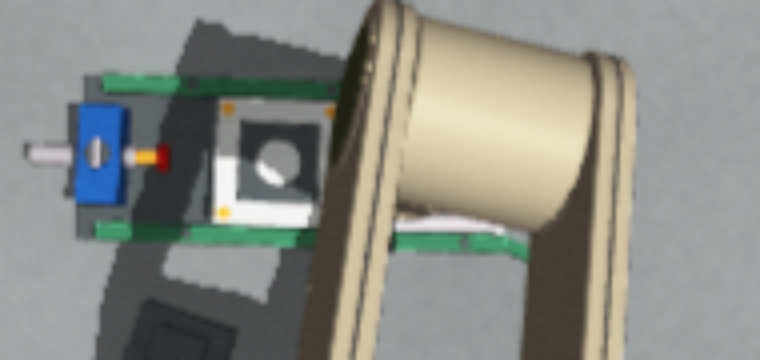

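The insert is over the lip and between the rails, its front face at nest x ≈ 80 mm, with the nose at crop (163,157) or about 114 mm. I'll feel for the nose in small slow steps, stopping at a light contact.

```bash
cat >> h.py <<'E'
def feel(status,arm,f0,k=4):
    F=[];X=[]
    for _ in range(k):
        s=status.sense();F.append(-(s["ft_force"]-f0)@NX);X.append(NE(s["position"])[0]);arm.pause(.02)
    return np.mean(X),np.mean(F)
E
python3 - <<'E'
from cell import arm,status
from h import *
T=att(10); z=np.zeros(3)
arm.movel(W(-24,0,28),T,rate=.03); arm.pause(.1)
F=[]
for _ in range(8): F.append(status.sense()["ft_force"]);arm.pause(.02)
f0=np.mean(F,0); np.save('f0.npy',f0); print('tare',f0,'sd',np.std(F,0))
arm.movel(W(5,0,28),T,rate=.03); x=5; hit=0
while x<45:
    x+=.6; arm.movel(W(x,0,28),T,rate=.01); X,F=feel(status,arm,f0,3); print('%.1f:%.2f %.1f'%(x,X,F),end=' | ')
    hit=hit+1 if F>3.5 else 0
    if hit>=2 or F>6: break
print(status.sense()["time"])
E
```

```text
tare [-0.02469304  0.03192058 -0.04678567] sd [0.21446366 0.53924977 0.28875924]
5.6:5.51 0.4 | 6.2:6.12 1.4 | 6.8:6.82 1.4 | 7.4:7.47 0.7 | 8.0:8.07 1.2 | 8.6:8.64 0.7 | 9.2:9.24 0.8 | 9.8:9.84 1.2 | 10.4:10.44 1.1 | 11.0:11.04 1.2 | 11.6:11.64 1.3 | 12.2:12.25 0.5 | 12.8:12.86 1.1 | 13.4:13.45 1.3 | 14.0:14.05 1.0 | 14.6:14.63 0.7 | 15.2:15.24 1.6 | 15.8:15.69 3.0 | 16.4:16.21 3.5 | 17.0:16.75 5.0 | 17.6:17.16 5.8 | 28.4417
```

Contact came at TCP x ≈ 15.3 mm. The drag reading before it was about 1 N, and the reading is now 5.8 N, so about 4.8 N on the stop. Next I go up to a reading of about 9 N, hold, and back away gently.

```bash
python3 - <<'E'
from cell import arm,status,viewer
from h import *
import pickle
T=att(10); f0=np.load('f0.npy'); x=17.6
for dx in(.8,.6,.4,.4,.4,.4):
    x+=dx; arm.movel(W(x,0,28),T,rate=.01); X,F=feel(status,arm,f0,3); print('%.1f:%.2f %.1f'%(x,X,F),status.sense()["time"])
    if F>8.6: break
t=status.sense()["time"]
for _ in range(4): arm.pause(.03); print('hold %.2f %.1f'%feel(status,arm,f0,4),round(status.sense()["time"]-t,2))
while x>12:
    x-=.6; arm.movel(W(x,0,28),T,rate=.006); print('%.1f:%.2f %.1f'%((x,)+feel(status,arm,f0,2)),end=' | ')
arm.movel(W(x-15,0,28),T,rate=.03); arm.movel(W(-60,0,45),T,rate=.1); arm.movel(W(-150,0,160),T,rate=.2)
c=viewer.camera("top");pickle.dump(c,open('v4.pkl','wb'));print(status.sense()["time"],insert_depth(c,.034,.048,.041,(-60,120)))
s=viewer.camera("side")
a=cv2.resize(c["image"][170:260,210:350],(616,396)); b=cv2.resize(s["image"][140:260,240:360],(396,396))
cv2.imwrite('pics/t4.png',cv2.resize(np.hstack([a,b]),None,fx=.78,fy=.78)[:,:,::-1])
E
```

```text
18.4:17.72 7.1 28.7417
19.0:18.08 8.5 29.0417
19.4:18.30 9.2 29.3417
hold 18.29 9.1 0.1
hold 18.31 8.9 0.2
hold 18.29 8.6 0.3
hold 18.30 9.5 0.4
18.8:17.99 7.4 | 18.2:17.62 6.7 | 17.6:17.28 5.5 | 17.0:16.94 5.0 | 16.4:16.54 3.0 | 15.8:16.05 1.6 | 15.2:15.44 -0.2 | 14.6:14.62 -0.3 | 14.0:13.95 -0.0 | 13.4:13.37 0.0 | 12.8:12.77 0.1 | 12.2:12.18 -0.5 | 11.6:11.56 -0.4 | 35.75 [(array([71.3,  2.2]), array([93.6, 89.7]), np.float64(-0.3))]
```

View pics/t4.png

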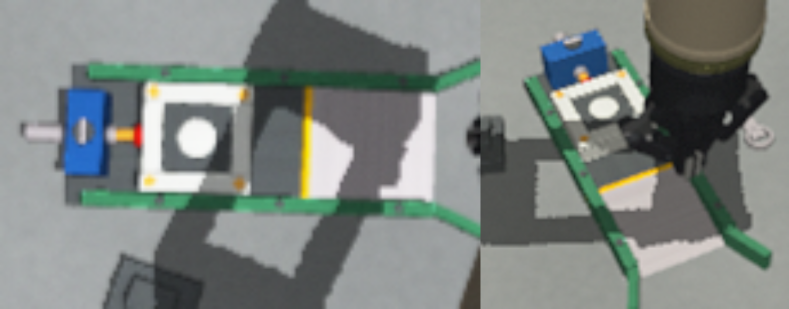

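The insert lies flat between the rails, its front face against the red nose at crop (138,136). The robot is well clear, so I'm handing in.

```bash
python3 -c "
from cell import job_done,status
job_done();print(status.sense()['time'])"
```

```text
the job is handed in; nothing more can be done
the job is handed in; nothing more can be done
```

The insert lies flat in the nest against the red nose, and I handed the job in at about 36 s of the 72 s allowed. No verdict is reported.

**What I did:** I took the insert farthest to the robot's left and nudged it sideways onto the nest's centreline. I then slid it up the ramp and over the lip with the shut fingers and felt for the nose.

**Press:** I pressed to a felt 8.6 to 9.5 N for about half a second. Drag on the deck read about 1 N, so that is roughly 8 N on the stop. The travel past contact, at 3 N/mm, gives about 8.7 N. No reading between moves came near 15 N. I then backed away slowly; the force faded steadily to zero near the first contact point.

**Last checks:**
- **Pose:** The last top picture shows the front face against the nose, 0.3° from square, and the robot clear.
- **Length along the push:** The depth outline read 93.6 mm instead of 90, probably because it took in part of the nose. Its centre along the push is therefore only good to a few mm.
- **Sideways offset:** It read 2.2 mm, slightly over the rail clearance, which is within calibration error.
- **Drag:** Drag could only be read between moves, so the true drag, and with it the stop force, may differ by a newton or so.

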